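# Make up a gift tray at the bazaar table

### The job

Make up the gift tray: stand the lidded cream jar in the large round recess, the pump bottle in the small round recess, the cube-shaped carton in the square recess and the oblong carton in the oblong recess, each upright and resting on the floor of its recess, set down rather than dropped. The jar without a lid and the bottle with a plain screw cap look much the same but are testers: leave them standing where they are.

Things in the scene. Friction and masses are not known exactly. Their poses are not given: they have to be found in the camera images.
- jar: Cream jar of amber glass, closed with a black lid: round, 60 mm diameter, 56 mm high (the lid, 59 mm across, is the top 16 mm), about 0.2 kg. Origin at the centre of its underside, z up. Stands on the table.
- pump_bottle: Small amber glass bottle with a black pump head: round body 44 mm diameter up to 56 mm, shoulder to 63 mm, then a collar, thin stem and pump head with a short nozzle towards its x; 85 mm high in all; nozzle reaches 22 mm from the axis. About 0.12 kg. Origin at the centre of its underside, z up. Stands on the table.
- cube_carton: Nearly cubic brown card carton with a black band, 52 x 52 mm and 60 mm high, about 0.14 kg. Origin at the centre of its underside, z up, x and y square to its sides. Stands on the table.
- oblong_carton: Upright oblong brown card carton with a black band, 36 mm along its x, 72 mm along its y, 75 mm high, about 0.13 kg. Origin at the centre of its underside, z up. Stands on the table.
- tester_jar: Tester, to be left alone: amber jar of the same 60 mm diameter but without a lid, its open narrower neck (52 mm) showing white cream, 54 mm high. Origin at the centre of its underside, z up. Stands on the table.
- cap_bottle: Tester, to be left alone: same amber 44 mm bottle body but with a plain round black screw cap (36 mm across) instead of a pump, 78 mm high. Origin at the centre of its underside, z up. Stands on the table. (Two flat bystanders, a tin and a soap box, both 20 mm high and up to 70 mm long, also lie among the goods.)
- insert_jar: Large round recess, 76 mm diameter, 11 mm deep, in a fixed grey insert 104 x 104 x 15 mm. Four such inserts, shuffled, 106 mm apart, fill a 220 mm square cardboard tray with its rim 21 mm above the table. Origin: centre of the insert's underside (4 mm above the table), below the recess centre; x, y along the insert's sides, z up. Recess floor at z = 4 mm, top face at 15 mm.
- insert_bottle: Small round recess, 58 mm diameter, 11 mm deep, in a fixed grey insert 104 x 104 x 15 mm. Four such inserts, shuffled, 106 mm apart, fill a 220 mm square cardboard tray with its rim 21 mm above the table. Origin: centre of the insert's underside (4 mm above the table), below the recess centre; x, y along the insert's sides, z up. Recess floor at z = 4 mm, top face at 15 mm.
- insert_cube: Square recess, 68 x 68 mm, sides along x and y, 11 mm deep, in a fixed grey insert 104 x 104 x 15 mm. Four such inserts, shuffled, 106 mm apart, fill a 220 mm square cardboard tray with its rim 21 mm above the table. Origin: centre of the insert's underside (4 mm above the table), below the recess centre; x, y along the insert's sides, z up. Recess floor at z = 4 mm, top face at 15 mm.
- insert_oblong: Oblong recess, 52 mm along x, 88 mm along y, 11 mm deep, in a fixed grey insert 104 x 104 x 15 mm. Four such inserts, shuffled, 106 mm apart, fill a 220 mm square cardboard tray with its rim 21 mm above the table. Origin: centre of the insert's underside (4 mm above the table), below the recess centre; x, y along the insert's sides, z up. Recess floor at z = 4 mm, top face at 15 mm.

How it is judged (in metres and radians):
At the end, for the whole second after the job is handed in: Lidded jar, pump bottle, cube carton and oblong carton each stand in their own recess: centre within 14 mm of the recess centre, underside within 3 mm of the recess floor (so truly inside), tilted less than 0.1 rad, at rest. Both testers are within 25 mm of where they began, upright and at rest (horizontal distance between jar and insert_jar below 0.014 m and z of jar in the frame of insert_jar between 0 and 0.007 m and angle between each of jar, pump_bottle, cube_carton, oblong_carton, tester_jar, cap_bottle's own z axis and vertical below 0.1 rad and linear speed of each of jar, pump_bottle, cube_carton, oblong_carton, tester_jar, cap_bottle below 0.02 m/s and horizontal distance between pump_bottle and insert_bottle below 0.014 m and z of pump_bottle in the frame of insert_bottle between 0 and 0.007 m and horizontal distance between cube_carton and insert_cube below 0.014 m and z of cube_carton in the frame of insert_cube between 0 and 0.007 m and horizontal distance between oblong_carton and insert_oblong below 0.014 m and z of oblong_carton in the frame of insert_oblong between 0 and 0.007 m and distance of each of tester_jar, cap_bottle from where it was at the start of the episode below 0.025 m); the robot touches nothing.
It fails at once if a tester (jar without lid, bottle with screw cap) is shifted more than 25 mm or lifted (distance of any of tester_jar, cap_bottle from where it was at the start of the episode above 0.025 m).
It fails at once if one of the goods is dropped from more than about 3 cm or thrown (moves faster than 0.8 m/s while touching nothing) ((linear speed of jar above 0.8 m/s and contact force between jar and anything else below 0.02 N) or (linear speed of pump_bottle above 0.8 m/s and contact force between pump_bottle and anything else below 0.02 N) or (linear speed of cube_carton above 0.8 m/s and contact force between cube_carton and anything else below 0.02 N) or (linear speed of oblong_carton above 0.8 m/s and contact force between oblong_carton and anything else below 0.02 N)).
It also fails if it takes over 102 s, if anything falls off the work surface, if the arm or the gripper's body presses on something with over 40 N, if the wrist force passes 120 N, or if a joint passes its speed limit or range.

### The arm

A 6-joint arm with a two-finger parallel gripper is mounted at the origin on the work surface. World frame = base frame: x ahead of the robot, y to its left, z up, the work surface at z = 0. Lengths are in mm, angles in rad, forces in N, time in s.
With the tool pointing down it reaches from about 300 to 775 mm from the base axis. Payload 14.6 kg.
Tool frame: the origin (TCP) lies between the finger pads; the fingertips stand 8 mm ahead of it and the grasp point (between the pads) lies 11 mm behind it; z points along the fingers, y is the direction in which the jaws open and shut (so a half turn about z gives the same grasp; the last joint's range is limited). The gripper opens to 94 mm and grips with 3 to 60 N. Pads are 16 mm wide; open, the fingers measure 119 mm over their backs; the gripper's body (75 mm by 177 mm) begins 78 mm behind the grasp point.
Start: joints at [-1.257, 0.3, 1.521, -0, 1.321, -0.067], TCP at [204.407, -510.595, 213.446] pointing down, gripper open.
Joint ranges: [-3.03, 3.03], [-0.79, 2.21], [0.23, 2.52], [-1.04, 4.18], [0, 3.07], [-2.55, 2.55]. Speed limits (rad/s): [2.22, 2.22, 2.57, 3.14, 3.14, 3.14].

### API

Orientations are given as [roll, pitch, yaw] about the fixed x, y, z axes, in that order (R = Rz(yaw) Ry(pitch) Rx(roll)).
In Python, from cell import manip gives the robot as it stands. The module is installed in compiled form; this text tells all that it offers.
- The arm moves only by the tool send_rows, never from a script. Its argument "series" is a list that holds one entry, the list of rows, each a list of 5 numbers: the opening, from 0 (shut) to 1 (fully open), then the shift along the tool's x, y, z in mm, then the turn about the tool's z in degrees. In form: [[[gripper, dx, dy, dz, roll], ...]]. A call has 1 to 10 rows; each row is the pose to reach, as a shift and turn from the pose commanded when the call began, along the tool's axes at that moment; what a row does not reach only later rows make up. A row lasts 1/10 s, in which the tool goes at most 50 mm and 8.59 degrees, less where a joint would pass 70% of its speed; a pose out of reach is approached as far as the arm can. A call with a gripper value outside its range is refused whole. The fingers move at their own pace and stop on an object; "newtons" is the grip in N (left out, the last holds). Time passes only in rows, so rows that repeat a pose let the fingers close. It gives the time, the measured TCP pose, the force and the opening at its end, in the units of the state.
- manip.read_state(): the state, without advancing time (a new reading comes with each control period).
- manip.camera(name): name is "side" or "top"; returns a dict with "img" (480x640x3 uint8, red, green, blue), "vfov" (degrees; the focal length in pixels is half the picture's height over the tangent of half this angle, whatever the lens; pixels are square), "cx", "cy" (the principal point, pixels), "pose" (4x4, takes a point from camera to world coordinates). Camera axes: x right, y down, z forward; pixel columns grow to the right and rows downward; lengths in mm; the calibration is good to about 2 mm. A picture is of the moment at which its call begins. There is no depth.
- manip.sign_off(): hands the job in, once; it reports no verdict.
Trained networks look in a picture, given as the dict that the camera call returned (one of the last four; its "shot" number tells which), for a name from the list of things; names that differ only in an ending like _2 or _b are one class to them, and where a whole thing is asked for, a point or a joint stands for the part that bears it (a point fixed in the world has none). Each returns a list of dicts, best first, with "conf" (0 to 1); they miss things now and then, are a little off and sometimes report something else, mostly with a low value. They report only what shows in the picture. A call takes as long as a camera call.
- manip.find_in(target, picture): "rect" ([left, top, width, height] in pixels, round what is visible of it).
- manip.silhouettes(target, picture): "pixels" (480x640 bool, what is visible of it) and "rect" ([left, top, width, height] in pixels, round what is visible of it).
The state is a dict: "clock": time; "joints": joint angles; "qd": joint speeds; "effort": joint torques, N m; "eef_pos": TCP position; "eef_rot": TCP orientation; "wrist_force": force on the tool from outside, world axes, zero at the start; "moment": the same for the moment, N m; "finger_gap": finger opening in mm.
Only numpy, scipy, OpenCV 4.12 (cv2) and the standard library are available. Lean on these libraries where they do the work, as an engineer would, in place of code of your own. Each camera call takes 0.05 s, during which the arm holds its last target. There are 200 camera calls.

## Working session

There is one attempt and no reset: what is moved stays moved. The work goes in short steps, Python scripts to look and compute and a tool call to move; the robot and the scene stay as the last step left them, time stands still between calls to the robot, and variables do not carry over. Pictures are saved under pics/ and viewed, about 12 in all and at most 16, crops included, and the job is handed in when it is done.

Besides the shell and the picture viewer there is one more tool, called after ">>>" as name([rows], argument=value, ...), one row to a line, values as JSON. send_rows: Moves the arm, as the interface text tells. Its arguments: {"type":"object","properties":{"series":{"type":"array"},"newtons":{"type":"number"}},"required":["series"]}

```bash
mkdir -p pics; cat > h.py <<'E'
import numpy as np, cv2
from cell import manip
NAMES=["jar","pump_bottle","cube_carton","oblong_carton","tester_jar","cap_bottle","insert_jar","insert_bottle","insert_cube","insert_oblong"]
def K(c):
    f=240/np.tan(np.radians(c["vfov"])/2); return f,c["cx"],c["cy"]
def ray(c,u,v,z):
    f,cx,cy=K(c);P=np.array(c["pose"]);d=P[:3,:3]@np.array([(u-cx)/f,(v-cy)/f,1]);o=P[:3,3]
    return o+d*(z-o[2])/d[2]
def save(c,n): cv2.imwrite("pics/"+n,c["img"][:,:,::-1])
E
python3 - <<'E'
from h import *
s=manip.read_state();print(s)
for n in("top","side"):
    c=manip.camera(n);save(c,n+"0.png");print(n,c["vfov"],c["cx"],c["cy"],np.round(c["pose"],3).tolist(),[k for k in c])
    for t in NAMES:
        r=manip.silhouettes(t,c)
        for q in r[:3]:
            m=q["pixels"];ys,xs=np.nonzero(m);(rc)=cv2.minAreaRect(np.c_[xs,ys].astype(np.float32))
            print(t,round(q["conf"],2),np.round(q["rect"]).tolist(),"cen",xs.mean().round(1),ys.mean().round(1),"mar",np.round(rc[0],1),np.round(rc[1],1),round(rc[2],1))
E
```

```text
{'clock': 0.0, 'joints': array([-1.25661625e+00,  3.00452515e-01,  1.52156594e+00,  3.74919664e-05,
        1.32070579e+00, -6.66125759e-02]), 'qd': array([-2.04195165e-03,  7.17087018e-04, -1.91208063e-05,  8.78701060e-04,
       -4.18930575e-04, -2.03519017e-04]), 'effort': array([ 3.94189692e-04, -5.31797361e+01, -3.52737844e+01,  7.09336298e-02,
        2.42916495e-02, -1.27127155e-04]), 'eef_pos': array([ 204.33384998, -510.3670292 ,  212.90292871]), 'eef_rot': array([-3.14046600e+00, -1.11556591e-04,  3.80783287e-01]), 'wrist_force': array([ 0.44693662, -0.12928937,  0.18192227]), 'moment': array([-0.02750216, -0.03577464, -0.00432705]), 'finger_gap': 94.16418847260813}
top 50.99447023402201 320.72310544903485 237.88895483045152 [[-0.014, -0.988, 0.152, 395.559], [-1.0, 0.017, 0.017, -13.965], [-0.019, -0.151, -0.988, 1073.735], [0.0, 0.0, 0.0, 1.0]] ['img', 'vfov', 'cx', 'cy', 'pose', 'shot']
jar 0.9 [119.0, 285.0, 41.0, 25.0] cen 141.3 297.0 mar [141.5 297. ] [28. 37.] 90.0
pump_bottle 0.73 [491.0, 282.0, 34.0, 24.0] cen 508.4 291.9 mar [508.5 292. ] [22. 29.] 90.0
cube_carto
[... 1866 characters left out ...]
mar [296.  218.1] [56.7 38.2] 17.7
cap_bottle 0.96 [341.0, 104.0, 21.0, 34.0] cen 351.2 123.3 mar [351.  122.5] [35. 18.] 90.0
insert_jar 0.85 [314.0, 210.0, 65.0, 49.0] cen 344.9 233.3 mar [344.4 232.8] [56.6 40.1] 17.9
insert_bottle 0.97 [264.0, 194.0, 65.0, 49.0] cen 296.3 218.7 mar [295.2 217.9] [58.4 40.3] 17.5
insert_bottle 0.26 [312.0, 209.0, 65.0, 49.0] cen 345.1 233.4 mar [344.2 232.4] [56.3 40.5] 18.4
insert_cube 0.84 [289.0, 245.0, 71.0, 54.0] cen 324.9 271.5 mar [324.4 270.7] [59.2 45.5] 20.0
insert_cube 0.56 [394.0, 115.0, 22.0, 37.0] cen 402.8 133.6 mar [403.2 132.5] [18.1 36.1] 8.1
insert_oblong 0.72 [240.0, 231.0, 68.0, 53.0] cen 273.8 254.3 mar [273.3 253.7] [61.3 44. ] 18.0
```

```bash
python3 - <<'E'
import cv2
i=cv2.imread("pics/top0.png");cv2.imwrite("pics/top0b.png",cv2.resize(i[170:350,90:560],(800,306),interpolation=cv2.INTER_CUBIC))
E
```

```text
(no output)
```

View pics/top0b.png

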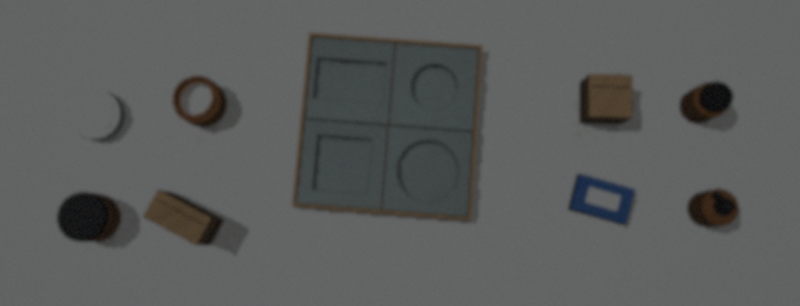

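View pics/side0.png

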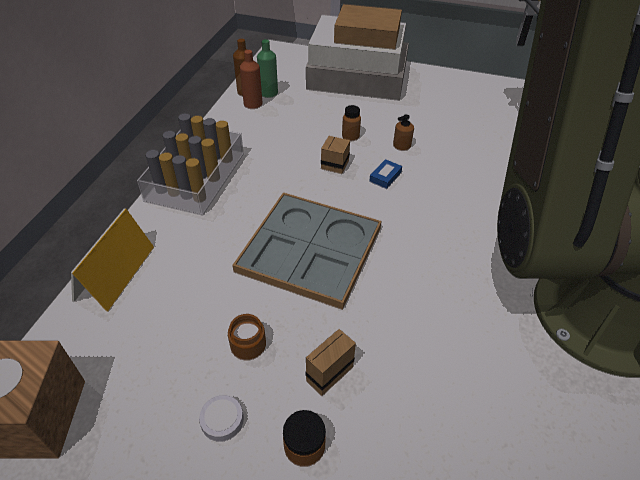

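```bash
cat >> h.py <<'E'
from scipy.optimize import minimize
def proj(c,p):
    f,cx,cy=K(c);P=np.array(c["pose"]);q=(np.atleast_2d(p)-P[:3,3])@P[:3,:3];return q[:,:2]/q[:,2:]*f+[cx,cy]
def ring(d,z): a=np.linspace(0,2*np.pi,24,endpoint=False);return np.c_[d/2*np.cos(a),d/2*np.sin(a),0*a+z]
def box(a,b,z): return np.array([[i*a/2,j*b/2,z] for i in(-1,1) for j in(-1,1)])
MOD={"jar":[np.r_[ring(60,0),ring(60,40),ring(59,56)]],"tester_jar":[np.r_[ring(60,0),ring(60,42),ring(52,54)]],
"pump_bottle":[np.r_[ring(44,0),ring(44,56),ring(24,63)]],"cap_bottle":[np.r_[ring(44,0),ring(44,56),ring(36,63),ring(36,78)]],
"cube_carton":[np.r_[box(52,52,0),box(52,52,60)]],"oblong_carton":[np.r_[box(36,72,0),box(36,72,75)]]}
def mask(c,pts):
    h=cv2.convexHull((proj(c,pts)*16).astype(np.float32)).round().astype(np.int32)
    m=np.zeros((480,640),np.uint8);cv2.fillConvexPoly(m,h,255,cv2.LINE_AA,4);return m/255.
def place(pts,x,y,yaw,z0=0):
    C,S=np.cos(yaw),np.sin(yaw);return pts@np.array([[C,S,0],[-S,C,0],[0,0,1]])+[x,y,z0]
def fit(pts,obs,x0,z0=0,yaws=(0,),free=True):
    best=None
    for y0 in yaws:
        def cost(p):
            t=0
            for c,m in obs:
                q=mask(c,place(pts,p[0],p[1],p[2]/50 if free else 0,z0));t+=1-np.minimum(q,m).sum()/np.maximum(q,m).sum()
            return t/len(obs)
        r=minimize(cost,[*x0,y0*50],method="Nelder-Mead",options=dict(initial_simplex=np.array([[*x0,y0*50]]*4)+np.array([[0,0,0],[12,0,0],[0,12,0],[0,0,12]]),xatol=.1,fatol=1e-4))
        if best is None or r.fun<best.fun: best=r
    return best.x[0],best.x[1],best.x[2]/50 if free else 0,best.fun
E
python3 - <<'E'
from h import *
cs=[manip.camera("top"),manip.camera("side")]
near={"cube_carton":(445,227),"oblong_carton":(197,297)}
for n in list(MOD):
    obs=[];x0=None
    for c in cs:
        r=manip.silhouettes(n,c)
        if not r: print("none",n);continue
        cand=r
        if x0 is not None:
            e=proj(c,[[*x0,30]])[0]; cand=[q for q in r if np.hypot(q["rect"][0]+q["rect"][2]/2-e[0],q["rect"][1]+q["rect"][3]/2-e[1])<25]
            if not cand: print("miss",n);continue
        m=cand[0]["pixels"]; l,t,w,h=cand[0]["rect"]
        if x0 is None: x0=ray(c,l+w/2,t+h/2,35)[:2]
        obs.append((c,m.astype(float)))
    sq="carton" in n; yaws=np.arange(0,np.pi/(2 if n[0]=="c" else 1),.4) if sq else (0,)
    print(n,"joint",np.round(fit(MOD[n][0],obs,x0,0,yaws,sq),3))
    for o,l in zip(obs,"ts"): print("   ",l,np.round(fit(MOD[n][0],[o],x0,0,yaws,sq),3))
# tray
for n in NAMES[6:]:
    for c,l in zip(cs,"ts"):
        r=manip.silhouettes(n,c)
        if r:
            q=r[0];lx,t,w,h=q["rect"];x0=ray(c,lx+w/2,t+h/2,19)[:2]
            print(n,l,round(q["conf"],2),np.round(fit(box(104,104,19),[(c,q["pixels"].astype(float))],x0,0,(-.1,.1)),3))
E
```

```text
jar joint [4.37755e+02 3.77182e+02 0.00000e+00 7.80000e-02]
    t [4.37291e+02 3.77282e+02 0.00000e+00 9.10000e-02]
    s [4.37897e+02 3.77659e+02 0.00000e+00 6.20000e-02]
tester_jar joint [5.79821e+02 2.46176e+02 0.00000e+00 1.06000e-01]
    t [5.80114e+02 2.46172e+02 0.00000e+00 1.27000e-01]
    s [5.79739e+02 2.47504e+02 0.00000e+00 8.60000e-02]
pump_bottle joint [ 4.37679e+02 -3.80308e+02  0.00000e+00  1.28000e-01]
    t [ 4.37813e+02 -3.79104e+02  0.00000e+00  9.80000e-02]
    s [ 4.37510e+02 -3.81925e+02  0.00000e+00  1.48000e-01]
cap_bottle joint [ 5.65959e+02 -3.77497e+02  0.00000e+00  1.22000e-01]
    t [ 5.66565e+02 -3.77297e+02  0.00000e+00  7.90000e-02]
    s [ 5.66080e+02 -3.80917e+02  0.00000e+00  1.57000e-01]
cube_carton joint [ 5.71744e+02 -2.56667e+02  1.57500e+00  9.80000e-02]
    t [ 5.72419e+02 -2.54972e+02  1.55300e+00  9.50000e-02]
    s [ 5.70990e+02 -2.56523e+02  1.60000e+00  9.10000e-02]
oblong_carton joint [4.35021e+02 2.56720e+02 2.73400e+00 1.20000e-01]
    t [ 4.35217e+02  2.57282e+02 -4.09000e-01  1.32000e-01]
    s [ 4.34564e+02  2.57556e+02 -4.19000e-01  1.06000e-01]
insert_jar t 0.98 [ 4.89387e+02 -3.65280e+01 -9.10000e-02  4.90000e-02]
insert_jar s 0.78 [ 4.89179e+02 -3.53080e+01 -8.60000e-02  6.50000e-02]
insert_bottle t 0.86 [ 5.93941e+02 -4.62970e+01 -1.00000e-01  5.80000e-02]
insert_bottle s 0.57 [ 5.92846e+02 -4.52050e+01 -9.80000e-02  6.20000e-02]
insert_cube t 0.81 [ 4.98772e+02  6.85470e+01 -1.09000e-01  4.20000e-02]
insert_cube s 0.83 [ 4.98941e+02  6.92040e+01 -9.10000e-02  5.30000e-02]
insert_oblong t 0.91 [ 6.03448e+02  5.80990e+01 -8.70000e-02  3.70000e-02]
insert_oblong s 0.73 [ 6.03077e+02  5.90770e+01 -1.01000e-01  4.60000e-02]
```

```bash
cat > go.py <<'E'
# usage: go.py x y z yaw(rad) -> row deltas from the measured pose
import sys; from h import *
from scipy.spatial.transform import Rotation as R
def d(x,y,z,yaw,s=None):
    s=s or manip.read_state();p=np.array(s["eef_pos"]);cur=s["eef_rot"][2];M=R.from_euler("xyz",s["eef_rot"]).as_matrix()
    dl=M.T@(np.array([x,y,z])-p);t=-np.degrees((yaw-cur+np.pi/2)%np.pi-np.pi/2)
    print("cur",np.round(p,1),round(cur,3),"delta",np.round(dl,1),"turn",round(t,1))
if __name__=="__main__": 
    a=list(map(float,sys.argv[1:]))
    for i in range(0,len(a),4): d(*a[i:i+4])
E
python3 go.py 437.7 -380.3 140 .381 437.7 -380.3 25 .381
python3 -c "
import cv2
i=cv2.imread('pics/side0.png')[100:165,370:440];j=cv2.imread('pics/top0.png')[270:320,480:540]
import numpy as np
cv2.imwrite('pics/pump.png',np.hstack([cv2.resize(i,(400,400),interpolation=2),cv2.resize(j,(400,400),interpolation=2)*2]))"
```

```text
cur [ 204.4 -510.6  213.5] 0.381 delta [265.  -34.2  73.5] turn -0.0
cur [ 204.4 -510.6  213.5] 0.381 delta [265.  -34.2 188.5] turn -0.0
```

View pics/pump.png

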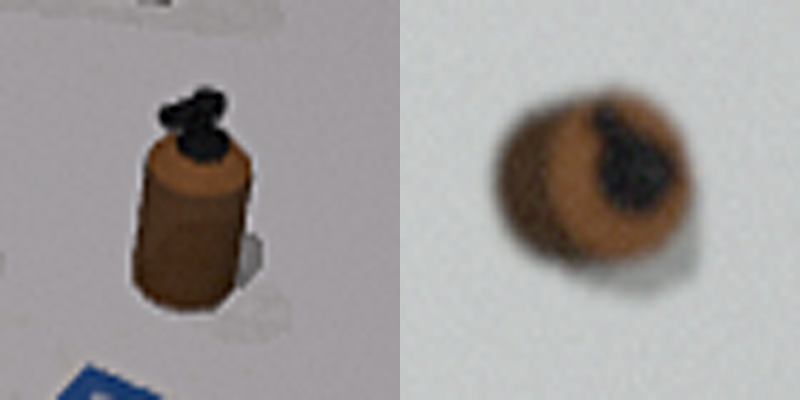

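The crop shows the nozzle pointing up-left in the top view, towards +x/+y. The present jaw axis is about 70° off it, which is fine.

>>> send_rows([
  [[1,265,-34,50,0],[1,265,-34,50,0],[1,265,-34,50,0],[1,265,-34,50,0],[1,265,-34,50,0],[1,265,-34,50,0],[1,265,-34,80,0],[1,265,-34,110,0],[1,265,-34,110,0],[1,265,-34,110,0]],
])

```text
clock: 3.2
eef_pos: [437.9, -380.7, 104.1]
eef_rot: [-3.141, 0.0, 0.381]
wrist_force: [1.0, -0.1, -0.1]
finger_gap: 94.1
```

```bash
python3 go.py 437.7 -380.3 25 .381; python3 -c "
from h import *
c=manip.camera('side');save(c,'s1.png');i=c['img'][60:200,300:480,::-1];cv2.imwrite('pics/s1c.png',cv2.resize(i,(720,560),interpolation=2))"
```

```text
cur [ 437.9 -380.7  104.1] 0.381 delta [ 0.  -0.4 79.1] turn -0.0
```

View pics/s1c.png

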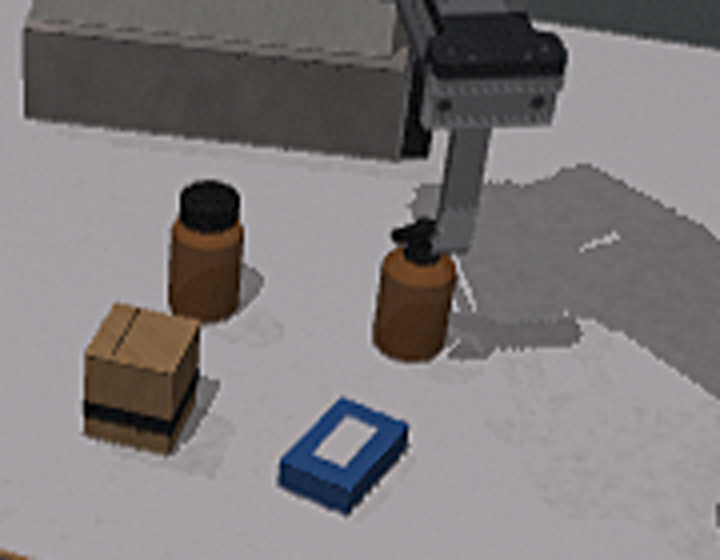

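The near finger hangs just in front and to the right of the pump bottle, as the jaw axis predicts. Now to descend and grip.

```bash
python3 -c "
from h import *
c=manip.camera('side');u=np.array([.372,-.928,0])
for s in(-47,47): print(((proj(c,[437.9,-380.7,96]+s*u)-[300,60])*4).round())"
```

```text
[[442. 249.]]
[[409. 158.]]
```

>>> send_rows([
  [[1,0,0,40,0],[1,0,0,79,0],[1,0,0,79,0],[1,0,0,79,0],[0.2,0,0,79,0],[0.2,0,0,79,0],[0.2,0,0,79,0],[0.2,0,0,79,0],[0.2,0,0,79,0],[0.2,0,0,79,0]],
], newtons=15)

```text
clock: 4.3
eef_pos: [437.8, -380.6, 24.6]
eef_rot: [3.142, -0.0, 0.381]
wrist_force: [-0.4, 1.9, 1.2]
finger_gap: 49.4
```

>>> send_rows([
  [[0.2,0,0,0,0],[0.2,0,0,0,0],[0.2,0,0,0,0],[0.2,0,0,0,0],[0.2,0,0,-15,0],[0.2,0,0,-30,0],[0.2,0,0,-30,0]],
])

```text
clock: 5.0
eef_pos: [438.8, -381.6, 57.5]
eef_rot: [3.137, -0.002, 0.381]
wrist_force: [-0.4, 0.1, -0.8]
finger_gap: 43.8
```

```bash
python3 go.py 437.7 -380.3 140 .381 593.5 -45.8 140 .381 593.5 -45.8 34 .381
```

```text
cur [ 438.8 -381.6   57.5] 0.381 delta [ -0.4  -1.3 -82.5] turn -0.0
cur [ 438.8 -381.6   57.5] 0.381 delta [ 268.5 -253.9  -83.1] turn -0.0
cur [ 438.8 -381.6   57.5] 0.381 delta [ 268.4 -254.3   22.9] turn -0.0
```

>>> send_rows([
  [[0.2,0,0,-50,0],[0.2,30,-28,-80,0],[0.2,60,-56,-80,0],[0.2,95,-89,-80,0],[0.2,130,-122,-80,0],[0.2,165,-155,-80,0],[0.2,200,-188,-80,0],[0.2,235,-220,-80,0],[0.2,260,-244,-80,0],[0.2,269,-253,-80,0]],
])

```text
clock: 6.0
eef_pos: [594.3, -42.8, 134.5]
eef_rot: [3.142, -0.001, 0.384]
wrist_force: [0.3, -0.3, -0.7]
finger_gap: 44.3
```

>>> send_rows([
  [[0.2,0,0,0,0],[0.2,0,0,35,0],[0.2,0,0,65,0],[0.2,0,0,65,0],[0.2,0,0,65,0]],
])

```text
clock: 6.5
eef_pos: [593.4, -47.0, 70.3]
eef_rot: [3.141, 0.0, 0.379]
wrist_force: [0.3, 0.2, -1.2]
finger_gap: 43.8
```

```bash
cat > look.py <<'E'
import sys; from h import *
a=sys.argv; n=a[1]; u,v,w,h=map(int,a[2:6]); k=float(a[6]); g=float(a[7])
for cam in ("side","top"):
    pass
c=manip.camera(n.split("_")[0]); cv2.imwrite("pics/"+n+".png",np.clip(cv2.resize(c["img"][v:v+h,u:u+w,::-1],None,fx=k,fy=k,interpolation=2)*g,0,255))
E
sed -i '/^for cam/,/pass/d' look.py
python3 look.py side_2 220 130 200 150 4 1;python3 go.py 593.5 -45.8 34 .381
```

```text
cur [594.  -46.8  71.1] 0.38 delta [-0.2 -1.1 37.1] turn -0.1[ WARN:0@2.771] global loadsave.cpp:1063 imwrite_ Unsupported depth image for selected encoder is fallbacked to CV_8U.
```

View pics/side_2.png

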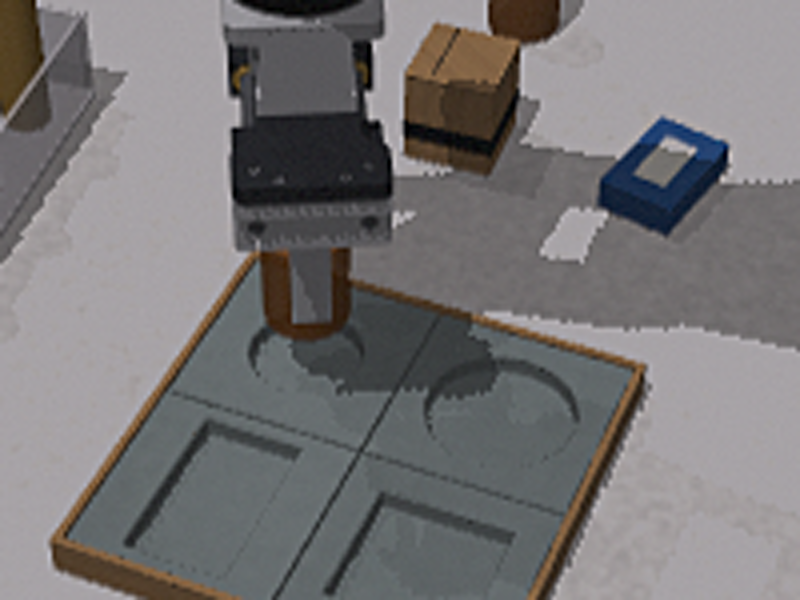

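The bottle hangs centred over the small recess: bottle foot about (305,335), recess about (305,365). I'll lower it.

>>> send_rows([
  [[0.2,0,-1,15,0],[0.2,0,-1,25,0],[0.2,0,-1,31,0],[0.2,0,-1,34,0],[0.2,0,-1,36,0],[0.2,0,-1,37,0],[0.2,0,-1,37,0]],
])

```text
clock: 7.25
eef_pos: [593.3, -44.8, 32.7]
eef_rot: [3.141, -0.0, 0.381]
wrist_force: [0.4, -0.6, -1.4]
finger_gap: 43.9
```

>>> send_rows([
  [[0.2,0,0,1,0],[0.2,0,0,1,0],[0.8,0,0,1,0],[0.8,0,0,1,0],[0.8,0,0,1,0],[0.8,0,0,1,0],[0.8,0,0,-20,0],[0.8,0,0,-60,0],[0.8,0,0,-100,0],[0.8,0,0,-110,0]],
])

```text
clock: 8.25
eef_pos: [594.7, -45.0, 147.0]
eef_rot: [3.138, -0.006, 0.381]
wrist_force: [-0.1, -0.1, 0.3]
finger_gap: 75.4
```

```bash
python3 go.py 571.5 -256 140 0 571.5 -256 140 -.005 571.5 -256 26 0
```

```text
cur [594.7 -45.  147. ] 0.381 delta [-100.   187.3    7. ] turn 21.8
cur [594.7 -45.  147. ] 0.381 delta [-100.   187.3    7. ] turn 22.1
cur [594.7 -45.  147. ] 0.381 delta [-100.6  186.9  121. ] turn 21.8
```

>>> send_rows([
  [[1,-20,38,0,7],[1,-40,76,0,14],[1,-60,113,0,22],[1,-80,150,0,22],[1,-99,188,0,22],[1,-99,188,10,22],[1,-99,188,30,22],[1,-99,188,45,22],[1,-99,188,45,22]],
])

```text
clock: 9.15
eef_pos: [570.1, -255.0, 94.6]
eef_rot: [-3.139, 0.004, -0.003]
wrist_force: [0.6, -0.0, -0.6]
finger_gap: 94.2
```

```bash
python3 look.py side_3 220 60 200 200 3 1 2>/dev/null;python3 go.py 571.5 -256 25 0
```

```text
cur [ 570.7 -255.3   96.3] -0.003 delta [ 0.9  0.8 71.3] turn -0.1
```

View pics/side_3.png

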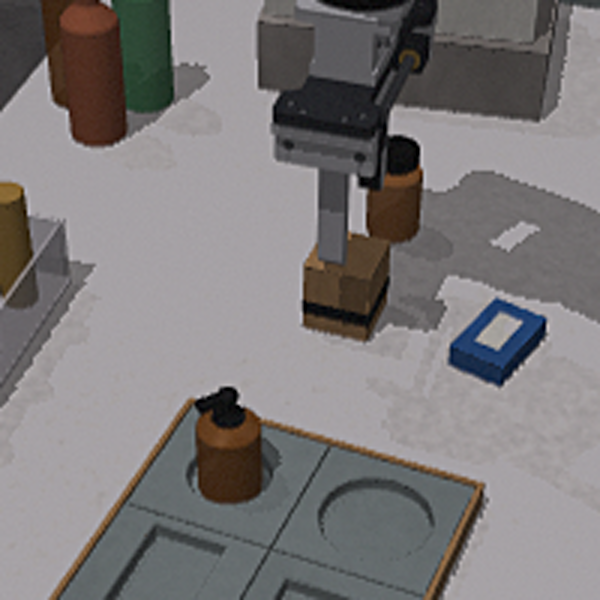

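The pump bottle stands in its recess at about (230,470), and the gripper is centred over the cube carton. Next I descend and grip it.

>>> send_rows([
  [[1,1,1,35,0],[1,1,1,65,0],[1,1,1,71,0],[1,1,1,71,0],[0.3,1,1,71,0],[0.3,1,1,71,0],[0.3,1,1,71,0],[0.3,1,1,71,0],[0.3,1,1,71,0],[0.3,1,1,71,0]],
])

```text
clock: 10.2
eef_pos: [572.2, -257.0, 26.7]
eef_rot: [-3.141, -0.0, -0.003]
wrist_force: [-1.3, 1.6, 2.2]
finger_gap: 51.9
```

>>> send_rows([
  [[0.3,0,0,0,0],[0.3,0,0,0,0],[0.3,0,0,0,0],[0.3,0,0,-15,0],[0.3,0,0,-30,0],[0.3,0,0,-30,0],[0.3,0,0,-30,0]],
])

```text
clock: 10.9
eef_pos: [572.3, -257.2, 57.1]
eef_rot: [3.141, -0.001, -0.003]
wrist_force: [-0.1, 0.4, -2.5]
finger_gap: 51.9
```

```bash
python3 go.py 498.9 68.9 140 -.095
```

```text
cur [ 572.3 -257.2   57.1] -0.003 delta [ -74.3 -325.9  -83.2] turn 5.3
```

>>> send_rows([
  [[0.3,0,0,-45,0],[0.3,-4,-20,-80,0],[0.3,-13,-60,-85,1],[0.3,-23,-105,-85,2],[0.3,-34,-150,-85,3],[0.3,-44,-195,-85,5],[0.3,-55,-240,-85,5],[0.3,-65,-285,-85,5],[0.3,-72,-315,-85,5],[0.3,-74,-326,-85,5]],
])

```text
clock: 11.9
eef_pos: [498.2, 71.4, 141.2]
eef_rot: [-3.142, 0.001, -0.088]
wrist_force: [0.2, -0.6, -1.2]
finger_gap: 52.6
```

>>> send_rows([
  [[0.3,0,0,0,0],[0.3,0,0,35,0],[0.3,0,0,70,0],[0.3,0,0,75,0],[0.3,0,0,75,0],[0.3,0,0,75,0]],
])

```text
clock: 12.5
eef_pos: [500.1, 68.6, 67.9]
eef_rot: [-3.141, -0.002, -0.091]
wrist_force: [0.5, 0.7, -1.5]
finger_gap: 52.4
```

```bash
python3 look.py side_4 200 150 200 180 3.3 1 2>/dev/null;python3 go.py 498.9 68.9 34.7 -.095
```

```text
cur [500.1  68.7  68.1] -0.091 delta [-1.3 -0.  33.4] turn 0.2
```

View pics/side_4.png

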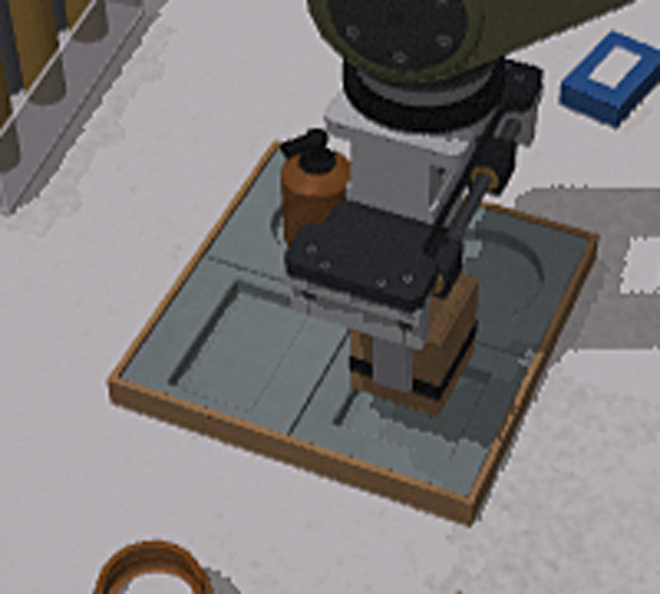

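The cube carton hangs over the square recess, its foot at about (410,400). I'll lower it.

>>> send_rows([
  [[0.3,-1,0,12,0],[0.3,-1,0,22,0],[0.3,-1,0,28,0],[0.3,-1,0,31,0],[0.3,-1,0,33,0],[0.3,-1,0,34,0],[0.3,-1,0,34,0]],
])

```text
clock: 13.25
eef_pos: [498.7, 69.1, 33.8]
eef_rot: [3.142, -0.001, -0.091]
wrist_force: [-7.2, -3.0, 17.1]
finger_gap: 51.9
```

>>> send_rows([
  [[0.3,0,0,-1,0],[0.8,0,0,-1,0],[0.8,0,0,-1,0],[0.8,0,0,-1,0],[0.8,0,0,-1,0],[0.8,0,0,-20,0],[0.8,0,0,-60,0],[0.8,0,0,-100,0],[0.8,0,0,-110,0],[0.8,0,0,-110,0]],
])

```text
clock: 14.25
eef_pos: [498.7, 69.3, 143.7]
eef_rot: [-3.141, -0.003, -0.09]
wrist_force: [-0.3, -0.6, 0.0]
finger_gap: 75.4
```

```bash
python3 go.py 434.9 257.1 115 1.162 434.9 257.1 95 1.162
```

```text
cur [498.7  69.3 143.7] -0.09 delta [ -80.6 -181.3   28.5] turn -71.8
cur [498.7  69.3 143.7] -0.09 delta [ -80.7 -181.3   48.5] turn -71.8
```

>>> send_rows([
  [[1,-10,-25,0,-8],[1,-25,-60,0,-16],[1,-40,-95,0,-24],[1,-60,-135,0,-32],[1,-81,-181,0,-40],[1,-81,-181,0,-48],[1,-81,-181,10,-56],[1,-81,-181,20,-64],[1,-81,-181,30,-72],[1,-81,-181,30,-72]],
])

```text
clock: 15.25
eef_pos: [432.6, 256.2, 109.7]
eef_rot: [-3.139, 0.004, 1.169]
wrist_force: [-0.6, -0.5, -0.9]
finger_gap: 93.6
```

```bash
python3 look.py side_5 200 180 210 280 2.1 1 2>/dev/null;python3 go.py 434.9 257.1 28 1.162
```

```text
cur [433.  256.4 110.7] 1.163 delta [ 1.6  1.6 82.7] turn 0.1
```

View pics/side_5.png

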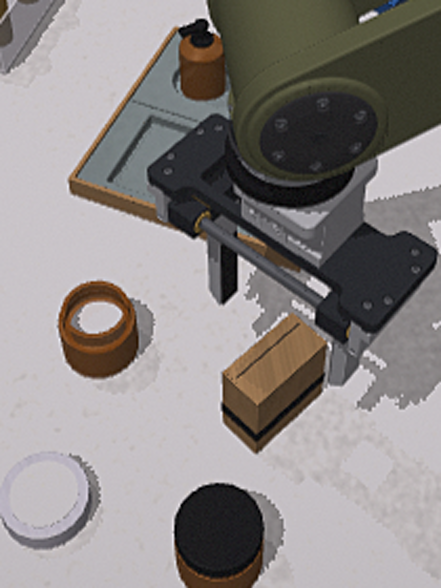

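The fingers straddle the oblong carton: tips at about (223,300) and (340,380), carton between. Next I descend and grip.

>>> send_rows([
  [[1,1,1,30,0],[1,1,1,60,0],[1,1,1,80,0],[1,1,1,83,0],[0.1,1,1,83,0],[0.1,1,1,83,0],[0.1,1,1,83,0],[0.1,1,1,83,0],[0.1,1,1,83,0],[0.1,1,1,83,0]],
])

```text
clock: 16.3
eef_pos: [435.2, 257.4, 29.7]
eef_rot: [3.141, -0.0, 1.166]
wrist_force: [-0.3, -0.5, 0.3]
finger_gap: 49.4
```

>>> send_rows([
  [[0.1,0,0,0,0],[0.1,0,0,0,0],[0.1,0,0,0,0],[0.1,0,0,0,0],[0.1,0,0,0,0],[0.1,0,0,-15,0],[0.1,0,0,-30,0],[0.1,0,0,-30,0],[0.1,0,0,-30,0]],
])

```text
clock: 17.2
eef_pos: [435.0, 257.3, 59.0]
eef_rot: [-3.142, 0.0, 1.166]
wrist_force: [-0.3, 1.1, -1.9]
finger_gap: 37.3
```

```bash
python3 go.py 603.3 58.6 140 1.476
```

```text
cur [435.  257.3  59. ] 1.166 delta [-116.4  232.9  -81. ] turn -17.8
```

>>> send_rows([
  [[0.1,0,0,-45,0],[0.1,-8,16,-80,0],[0.1,-25,50,-82,-3],[0.1,-45,90,-82,-6],[0.1,-65,130,-82,-9],[0.1,-85,170,-82,-12],[0.1,-103,206,-82,-15],[0.1,-114,228,-82,-18],[0.1,-116,233,-82,-18],[0.1,-116,233,-82,-18]],
])

```text
clock: 18.2
eef_pos: [603.4, 58.7, 140.1]
eef_rot: [-3.14, 0.0, 1.478]
wrist_force: [0.2, -0.4, -1.3]
finger_gap: 37.3
```

>>> send_rows([
  [[0.1,0,0,0,0],[0.1,0,0,35,0],[0.1,0,0,65,0],[0.1,0,0,70,0],[0.1,0,0,70,0],[0.1,0,0,70,0]],
])

```text
clock: 18.8
eef_pos: [604.3, 59.5, 73.2]
eef_rot: [3.139, -0.0, 1.481]
wrist_force: [0.1, -0.1, -0.9]
finger_gap: 37.2
```

```bash
python3 look.py side_6 200 150 200 180 3.3 1 2>/dev/null;python3 go.py 603.3 58.6 37.2 1.476
```

```text
cur [604.4  59.3  73.3] 1.481 delta [-0.8 -1.1 36.1] turn 0.3
```

View pics/side_6.png

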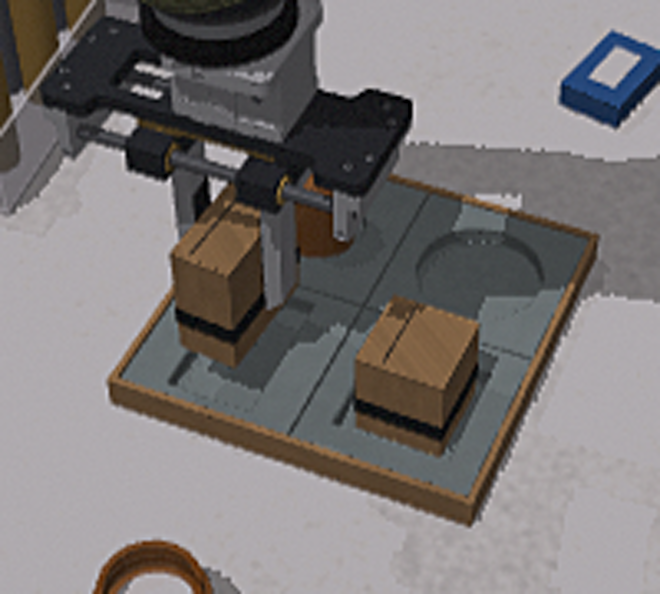

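```bash
python3 -c "
from h import *
c=manip.camera('side')
for p in((200,208),(140,195),(242,152)): print(ray(c,*p,0).round())
t=manip.camera('top')
cv2.imwrite('pics/top_7.png',np.clip(cv2.resize(t['img'][120:320,220:460,::-1],None,fx=3,fy=3,interpolation=2).astype(float)*1.8,0,255))" 2>/dev/null
```

```text
[803. -29.  -0.]
[945. -27.   0.]
[ 794. -235.    0.]
```

View pics/top_7.png

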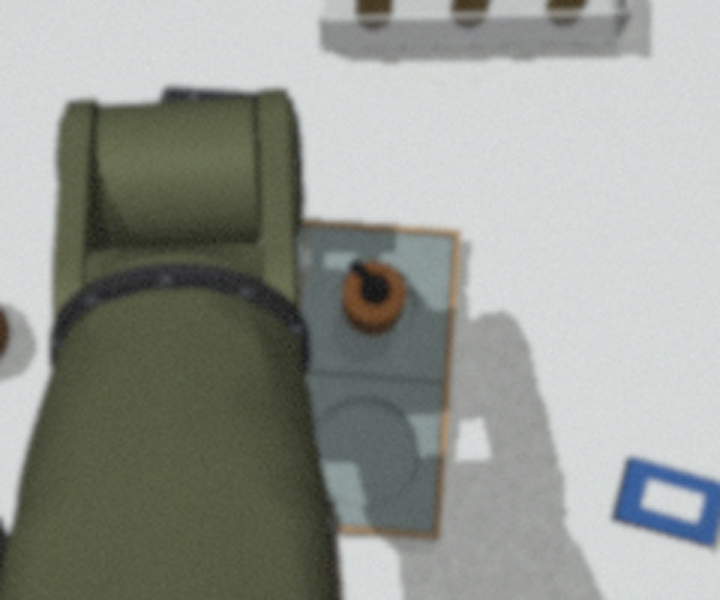

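The rack starts at x≈800, well clear of the gripper. The pump bottle stands in its recess at about (372,300). I'll lower the oblong carton.

>>> send_rows([
  [[0.1,-1,-1,12,0],[0.1,-1,-1,24,0],[0.1,-1,-1,31,0],[0.1,-1,-1,34,0],[0.1,-1,-1,35,0],[0.1,-1,-1,36,0],[0.1,-1,-1,36,0]],
])

```text
clock: 19.65
eef_pos: [602.5, 58.0, 36.7]
eef_rot: [-3.141, 0.0, 1.48]
wrist_force: [-11.6, -1.0, 18.5]
finger_gap: 36.8
```

>>> send_rows([
  [[0.1,0,0,-1,0],[0.7,0,0,-1,0],[0.7,0,0,-1,0],[0.7,0,0,-1,0],[0.7,0,0,-1,0],[0.7,0,0,-30,0],[0.7,0,0,-70,0],[0.7,0,0,-110,0],[0.7,0,0,-110,0],[0.7,0,0,-110,0]],
])

```text
clock: 20.65
eef_pos: [602.7, 58.1, 145.9]
eef_rot: [3.14, -0.0, 1.48]
wrist_force: [-0.8, -0.6, -0.3]
finger_gap: 65.9
```

```bash
python3 go.py 437.6 377.3 100 1.476 437.6 377.3 100 .9
```

```text
cur [602.7  58.1 145.9] 1.48 delta [ 303.  -193.3   45.7] turn 0.2
cur [602.7  58.1 145.9] 1.48 delta [ 303.  -193.3   45.7] turn 33.3
```

>>> send_rows([
  [[1,40,-26,0,0],[1,80,-51,0,0],[1,120,-77,0,0],[1,160,-102,0,0],[1,200,-128,0,0],[1,240,-153,0,0],[1,280,-179,10,0],[1,303,-193,40,0],[1,303,-193,55,0],[1,303,-193,55,0]],
])

```text
clock: 21.65
eef_pos: [436.2, 376.2, 87.0]
eef_rot: [-3.137, 0.004, 1.481]
wrist_force: [0.2, -1.3, 0.9]
finger_gap: 94.0
```

```bash
python3 look.py side_8 180 180 230 300 2 1 2>/dev/null;python3 go.py 437.6 377.3 25 1.476
```

```text
cur [437.4 376.2  88.9] 1.48 delta [ 1.2  0.3 63.9] turn 0.2
```

View pics/side_8.png

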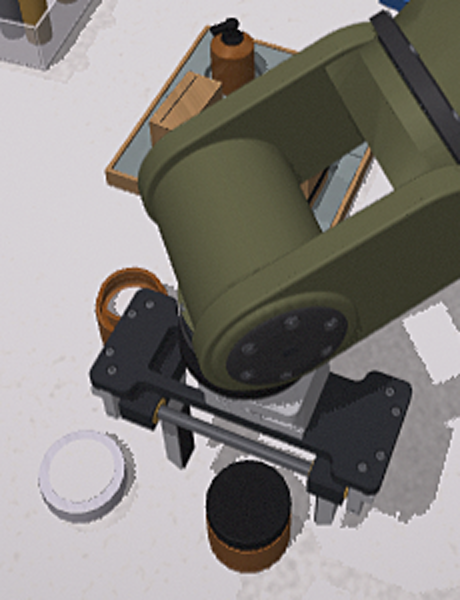

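The finger tips, about (180,465) and (325,520), straddle the lidded jar at (248,505). The tester jar and the tin are clear. Next I descend and grip.

>>> send_rows([
  [[1,1,0,30,0],[1,1,0,55,0],[1,1,0,64,0],[1,1,0,64,0],[0.4,1,0,64,0],[0.4,1,0,64,0],[0.4,1,0,64,0],[0.4,1,0,64,0],[0.4,1,0,64,0],[0.4,1,0,64,0]],
], newtons=20)

```text
clock: 22.7
eef_pos: [438.0, 378.4, 26.9]
eef_rot: [3.141, -0.0, 1.48]
wrist_force: [-0.3, -1.7, 4.2]
finger_gap: 59.0
```

>>> send_rows([
  [[0.4,0,0,0,0],[0.4,0,0,0,0],[0.4,0,0,-15,0],[0.4,0,0,-30,0],[0.4,0,0,-30,0],[0.4,0,0,-30,0]],
])

```text
clock: 23.3
eef_pos: [437.9, 378.4, 57.0]
eef_rot: [3.141, -0.001, 1.48]
wrist_force: [-0.6, -0.1, -2.5]
finger_gap: 59.5
```

```bash
python3 go.py 489.3 -36 140 1.476
```

```text
cur [437.9 378.4  57. ] 1.48 delta [-408.    88.7  -83.2] turn 0.3
```

>>> send_rows([
  [[0.4,0,0,-45,0],[0.4,-20,4,-85,0],[0.4,-65,14,-90,0],[0.4,-112,24,-90,0],[0.4,-160,35,-90,0],[0.4,-208,45,-90,0],[0.4,-256,56,-90,0],[0.4,-304,66,-90,0],[0.4,-350,76,-90,0],[0.4,-390,85,-90,0]],
])

```text
clock: 24.3
eef_pos: [486.9, -20.1, 146.1]
eef_rot: [-3.141, 0.0, 1.48]
wrist_force: [0.4, 0.3, -1.2]
finger_gap: 59.6
```

```bash
python3 go.py 489.3 -36 70 1.476
```

```text
cur [486.9 -20.1 146.1] 1.48 delta [-15.7   3.9  76.1] turn 0.2
```

>>> send_rows([
  [[0.4,-15,4,0,0],[0.4,-16,4,0,0],[0.4,-16,4,35,0],[0.4,-16,4,70,0],[0.4,-16,4,76,0],[0.4,-16,4,76,0],[0.4,-16,4,76,0]],
])

```text
clock: 25.0
eef_pos: [490.5, -33.8, 71.9]
eef_rot: [3.14, 0.0, 1.481]
wrist_force: [0.4, -0.5, -1.3]
finger_gap: 59.2
```

```bash
python3 look.py side_9 200 150 200 180 3.3 1 2>/dev/null;python3 go.py 489.3 -36 34.9 1.476
```

```text
cur [490.6 -33.9  72. ] 1.481 delta [-2.2 -1.2 37.1] turn 0.3
```

View pics/side_9.png

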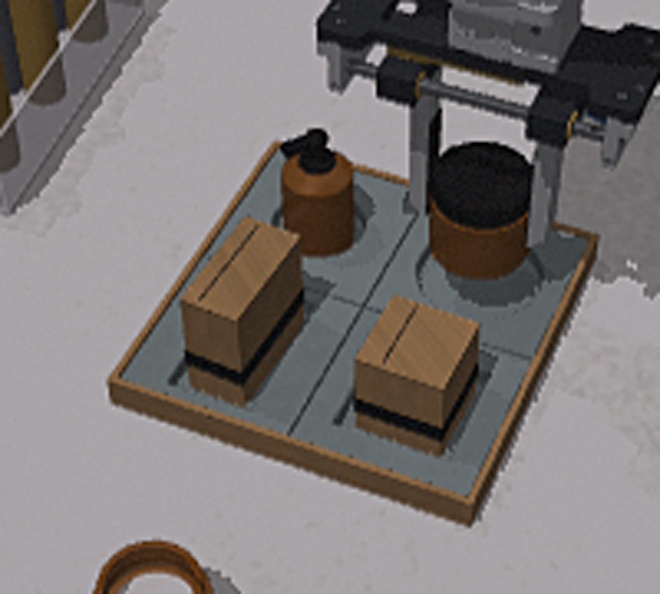

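The jar hangs centred over the large recess, foot at about (480,270). Both cartons stand in their recesses. I'll lower the jar.

>>> send_rows([
  [[0.4,-2,-1,12,0],[0.4,-2,-1,24,0],[0.4,-2,-1,31,0],[0.4,-2,-1,34,0],[0.4,-2,-1,35,0],[0.4,-2,-1,36,0],[0.4,-2,-1,36,0]],
])

```text
clock: 25.75
eef_pos: [488.7, -36.0, 34.9]
eef_rot: [3.141, 0.0, 1.48]
wrist_force: [-2.0, 0.3, 1.0]
finger_gap: 59.5
```

>>> send_rows([
  [[0.4,0,0,0.5,0],[0.85,0,0,0.5,0],[0.85,0,0,0.5,0],[0.85,0,0,0.5,0],[0.85,0,0,0.5,0],[0.85,0,0,-30,0],[0.85,0,0,-70,0],[0.85,0,0,-110,0],[0.85,0,0,-150,0],[0.85,0,0,-160,0]],
])

```text
clock: 26.75
eef_pos: [489.9, -36.2, 198.7]
eef_rot: [3.135, 0.0, 1.48]
wrist_force: [0.2, -0.1, -0.2]
finger_gap: 80.1
```

>>> send_rows([
  [[0.85,-50,0,0,0],[0.85,-100,0,0,0],[0.85,-150,0,0,0],[0.85,-200,0,0,0],[0.85,-250,0,0,0],[0.85,-300,0,0,0],[0.85,-300,0,0,0],[0.85,-300,0,0,0]],
])

```text
clock: 27.55
eef_pos: [461.0, -335.2, 193.3]
eef_rot: [-3.14, -0.001, 1.479]
wrist_force: [-0.2, 0.1, -1.0]
finger_gap: 79.8
```

```bash
python3 - <<'E'
from h import *
cs=[manip.camera("top"),manip.camera("side")]
save(cs[1],"fin_side.png");save(cs[0],"fin_top.png")
cv2.imwrite("pics/fin_c.png",cv2.resize(cs[1]["img"][80:480,200:440,::-1],(360,600)))
G={"jar":(489.3,-36),"pump_bottle":(593.5,-45.8),"cube_carton":(498.9,68.9),"oblong_carton":(603.3,58.6),"tester_jar":(579.8,246.2),"cap_bottle":(566,-378)}
for n,g in G.items():
    z0=8 if n[0] in"jpo" or n=="cube_carton" else 0
    for c,l in zip(cs,"ts"):
        e=proj(c,[[*g,z0+30]])[0]
        r=[q for q in manip.silhouettes(n,c) if np.hypot(q["rect"][0]+q["rect"][2]/2-e[0],q["rect"][1]+q["rect"][3]/2-e[1])<20]
        if not r: print(n,l,"none");continue
        f=fit(MOD[n][0],[(c,r[0]["pixels"].astype(float))],g,z0,(-.095,),"carton" in n)
        print(n,l,round(r[0]["conf"],2),np.round(f,2),"off",np.round(np.hypot(f[0]-g[0],f[1]-g[1]),1))
s=manip.read_state();print(s["clock"],s["eef_pos"],s["qd"].round(3))
E
```

```text
jar t 0.95 [ 4.8842e+02 -3.7400e+01  0.0000e+00  8.0000e-02] off 1.7
jar s 0.69 [ 4.8789e+02 -3.7680e+01  0.0000e+00  1.1000e-01] off 2.2
pump_bottle t 0.78 [ 5.9496e+02 -4.4700e+01  0.0000e+00  1.3000e-01] off 1.8
pump_bottle s 0.77 [ 5.9503e+02 -5.3910e+01  0.0000e+00  2.1000e-01] off 8.3
cube_carton t 0.81 [ 4.978e+02  6.872e+01 -1.300e-01  1.400e-01] off 1.1
cube_carton s 0.8 [ 4.9698e+02  6.7990e+01 -4.0000e-02  9.0000e-02] off 2.1
oblong_carton t 0.75 [ 6.029e+02  5.867e+01 -1.900e-01  1.200e-01] off 0.4
oblong_carton s 0.88 [ 6.0185e+02  5.8050e+01 -1.4000e-01  6.0000e-02] off 1.5
tester_jar t 0.72 [5.8033e+02 2.4657e+02 0.0000e+00 9.0000e-02] off 0.6
tester_jar s 0.69 [5.8026e+02 2.4728e+02 0.0000e+00 5.0000e-02] off 1.2
cap_bottle t 0.75 [ 5.6533e+02 -3.7525e+02  0.0000e+00  1.9000e-01] off 2.8
cap_bottle s 0.67 [ 5.6322e+02 -3.7800e+02  0.0000e+00  1.8000e-01] off 2.8
28.25 [ 461.50590872 -334.73808002  194.47843252] [-0.002  0.001 -0.     0.    -0.     0.001]
```

View pics/fin_c.png

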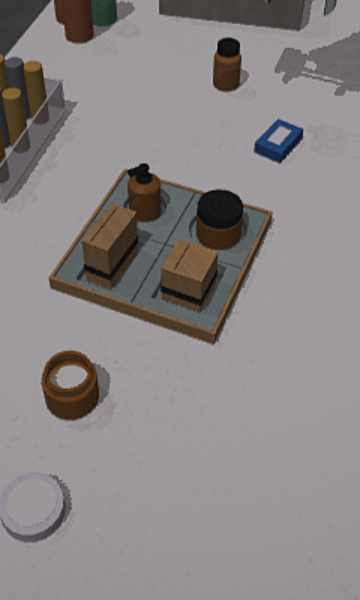

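All four goods stand upright in their recesses and both testers are where they began. The 8 mm side-view reading for the pump bottle comes from a carton hiding part of it; the top view gives 1.8 mm.

```bash
python3 -c "
from h import *
print(manip.sign_off())"
```

```text
the job is handed in; nothing more can be done
None
```

I placed the lidded jar, pump bottle, cube carton and oblong carton in their recesses and set each down under control. I then backed the arm clear and handed the job in at about 28 s; `sign_off()` gives no verdict.

**Position:** the last fits in both cameras put the jar and both cartons within about 2 mm of their recess centres.

**Pump bottle:** the two cameras disagreed, 1.8 mm off in the top view and 8.3 mm off in the side view. I trust the top view, because the oblong carton hid part of the bottle from the side. Both readings are inside the 14 mm limit.

**Testers:** both stand within about 3 mm of where they began, which is about as close as the cameras can measure.

**Seating:** I judged upright and seated from the final picture and the gripper heights at set-down, not from a separate height measurement. The cartons met the recess floor with about 17 to 19 N at the wrist, a little firmer than intended but far below the limit.

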